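# Clamp a lopsided casting for polishing

### The job

Load the waxed brass door pull into the clamping fixture: carry it level, gripped at its balance point (find that by lifting it a little and shifting your grip) and with a light grip of no more than about 30 N, and lay it gently in the bay with its large end at the stop. Then push the thumb wedge along until the clamp bar jams the pull fast against the stop, let go, and leave the other things on the bench alone.

Things in the scene. Friction and masses are not known exactly. Their poses are not given: they have to be found in the camera images.
- pull: Loose brass door pull, a cored casting of 0.9 kg, 200 mm long, on two end blocks. Origin: mid-length, at the underside; x along it to the large end, z up. Large block x 64..100 mm, 44 mm wide; small block x -100..-70 mm, 34 mm wide; both 40 mm high. Its balance point cannot be seen: anywhere from x -32 to +46 mm. It must not hang tilted over 0.25 rad once raised more than 45 mm.
- bar_mid (a point): Point on the axis of the pull's round bar, at the pull's x 0, 28 mm above its underside. The bar is 20 mm thick, grip it from above across y, anywhere from x -50 to +48 mm. The waxed brass is slippery (friction about 0.26): it slides out below about 20 N, and gripped with 25 to 30 N it stays level only if held within about 8 mm of the balance point; farther off it turns in the fingers and the heavy end hangs.
- large_end (a point): Centre of the top of the pull's large end block, 82 mm from the pull's origin along x, 40 mm above its underside.
- fixture: Fixed steel clamping fixture, about 293 mm long, base plate 12 mm thick. Origin: on the bench under the middle of the bay; x along the bay from clamp bar to stop, z up. The pull lies lengthwise on the base plate, large end to +x. Cheeks 34 mm high stand either side of the end blocks: 54 mm apart at x 77..99 mm, 44 mm apart at x -99..-81 mm. Clamp bar, wedge and back rail at the -x end (to -168 mm).
- stop (a point): Middle of the face of the fixture's stop block, at fixture x 107 mm, 30 mm above the bench; the block is 70 mm wide and 48 mm high over the bench.
- clamp_bar: Sliding steel clamp bar, 60 mm wide, 46 mm high over the bench, moved by the wedge along the fixture's +x by at most 18 mm. Its origin coincides with the fixture's when fully open and its flat face lies 107 mm from its origin towards -x: the open bay is 214 mm long.
- thumb (a point): Middle of the outer (+y) face of the wedge's upright thumb plate, 40 mm above the bench; the plate is 44 mm wide along fixture x, 10 mm thick, its top 62 mm and its lower edge 12 mm above the bench; at fixture x -134 mm. It is pushed along the fixture's -y.
- wedge (a joint): Travel of the wedge along the fixture's -y (m), 0 fully out, 0.072 fully in. Every 4 mm of travel moves the clamp bar 1 mm to +x. It slides with about 5 N and stays where it is left; with the pull in the bay it jams after about 0.056 and pushing with 12 N or more in all then makes it fast.
- compound_bar: Bystander: brown bar of polishing compound, 120 x 50 x 35 mm.
- wax_tin: Bystander: round aluminium tin, 80 mm across, 36 mm high.
- driver: Bystander: screwdriver with black handle, 200 mm long, lying along its x.
- buff_wheel: Bystander: spare grey felt wheel, 130 mm across, 22 mm thick, lying flat.
- spanner: Bystander: steel spanner, 180 mm long.
- bench_brush: Bystander: wooden hand brush.
There are look-alikes about, which are no part of the job. What is meant by the pull is not red, and is the smaller of those in its own colour.

How it is judged:
By the outcome, as a careful person would: the job done as asked, in the order asked, and still so for the second after the job is handed in, with the robot touching nothing.
It also fails if it takes over 72 s, if anything falls off the work surface, if the arm or the gripper's body presses on something with over 40 N, if the wrist force passes 120 N, or if a joint passes its speed limit or range.

### The arm

A 7-joint arm with a two-finger parallel gripper is mounted at the origin on the work surface. World frame = base frame: x ahead of the robot, y to its left, z up, the work surface at z = 0. Lengths are in m, angles in rad, forces in N, time in s.
With the tool pointing down it reaches from about 0.35 to 0.9 m from the base axis. Payload 7.2 kg.
Tool frame: the origin (TCP) lies midway between the tips of the shut fingers; the grasp point (between the pads) lies 19 mm behind it; z points along the fingers, y is the line along which they close (so a half turn about z gives the same grasp; the last joint's range is limited). The gripper opens to 88 mm and grips with 3 to 60 N. Pads are 20 mm wide; open, the fingers measure 115 mm over their backs; the gripper's body (75 mm by 178 mm) begins 61 mm behind the grasp point.
Start: joints at [-1.396, 0.411, -0.013, 1.596, 0.006, 1.134, -0.082], TCP at [0.15, 0.607, 0.223] pointing down, gripper open.
Joint ranges: [-2.95, 2.95], [-0.29, 1.99], [-1.47, 1.44], [0.14, 2.54], [-1.03, 4.17], [0.13, 1.85], [-2.86, 2.86]. Speed limits (rad/s): [2.39, 2.39, 3.01, 3.01, 3.14, 3.14, 3.14].

### API

Orientations are given as a unit quaternion [x, y, z, w].
In Python, from workcell import arm gives the robot as it stands.
- The arm moves only by the shell command python3 -m inch 'ROWS' [FORCE]. ROWS is JSON, a list of rows, each a list of 3 entries, a list of its own where there are three numbers: the shift along the tool's x, y, z scaled (see below), then the turn, a rotation vector about the tool's x, y, z scaled (see below), then the opening, from 0 (shut) to 1 (fully open). In form: [[[dx, dy, dz], [rx, ry, rz], fingers], ...]. A call has 1 to 8 rows; each row is the pose to reach, as a shift and turn from the pose commanded when the call began, along the tool's axes at that moment; what a row does not reach only later rows make up. The controller multiplies each number of a shift by 0.1 m and each number of a turn by 30 degrees. A row lasts 1/10 s, in which the tool goes at most 50 mm and 8.59 degrees, less where a joint would pass 70% of its speed; a pose out of reach is approached as far as the arm can. A call with a number of a shift or a turn outside -1 to 1 is refused whole. A call with a gripper value outside its range is refused whole. The fingers move at their own pace and stop on an object; FORCE is the grip in N (left out, the last holds). Time passes only in rows, so rows that repeat a pose let the fingers close. It gives the time, the measured TCP pose, the force, the opening and the grip force at its end, in the units of the state.
- arm.get_obs(): the state, without advancing time (a new reading comes with each control period).
- arm.grab_frame(name): name is "side" or "top"; returns the picture (384x512x3 uint8, red, green, blue); there is no depth.
- arm.camera_params(name): a dict with "mtx" (3x3 intrinsics, pixels), "R" (3x3) and "t" (3): a world point X has camera coordinates R X + t. Camera axes: x right, y down, z forward; pixel columns grow to the right and rows downward; lengths in m; the calibration is good to about 2 mm. A picture is of the moment at which its call begins. camera_params takes no time and is no camera call.
- arm.hand_in(): hands the job in; it is judged then, once.
The state is a dict: "clock": time; "joint_positions": joint angles; "joint_vel": joint speeds; "joint_efforts": joint torques, N m; "tool_pos": TCP position; "ee_rot": TCP orientation; "ft_force": force on the tool from outside, world axes, zero at the start; "ft_torque": the same for the moment, N m; "grip_width": opening from 0.0 (shut) to 1.0 (fully open); "finger_force": force on a finger pad.
Only numpy, scipy, OpenCV 4.12 (cv2) and the standard library are available. Lean on these libraries where they do the work, as an engineer would, in place of code of your own. Each camera call takes 0.05 s, during which the arm holds its last target. There are 200 camera calls.

## Working session

There is one attempt and no reset: what is moved stays moved. The work goes in short steps, Python scripts to look and compute and a shell command to move; the robot and the scene stay as the last step left them, time stands still between calls to the robot, and variables do not carry over. Pictures are saved under pics/ and viewed, at most 12 in all, crops included, and the job is handed in when it is done.

```bash
ls; mkdir -p pics; python3 - <<'E'
from workcell import arm
import cv2
for n in("top","side"):
    cv2.imwrite(f"pics/{n}0.png",cv2.cvtColor(arm.grab_frame(n),cv2.COLOR_RGB2BGR)); p=arm.camera_params(n);print(p)
o=arm.get_obs();print(o)
E
```

```text
pics
{'mtx': array([[449.87783054,   0.        , 256.93806457],
       [  0.        , 449.87783054, 189.51321022],
       [  0.        ,   0.        ,   1.        ]]), 'R': array([[ 0.02374416, -0.99970984,  0.00405607],
       [-0.99749923, -0.02396143, -0.06649161],
       [ 0.06656951, -0.00246714, -0.99777874]]), 't': array([-0.0113572 ,  0.471447  ,  1.20778441])}
{'mtx': array([[398.63579132,   0.        , 261.35527557],
       [  0.        , 398.63579132, 186.40324973],
       [  0.        ,   0.        ,   1.        ]]), 'R': array([[-0.89168276,  0.45203851, -0.02372831],
       [ 0.2936197 ,  0.53770148, -0.79035725],
       [-0.34451317, -0.71171504, -0.61218656]]), 't': array([ 0.44835735, -0.08370268,  1.39936353])}
{'clock': 0.1, 'joint_positions': array([-1.39620234,  0.41182551, -0.01269842,  1.59695276,  0.00564591,
        1.13430396, -0.08218616]), 'joint_vel': array([ 0.00138878, -0.00219992,  0.00083588, -0.00092052,  0.00079554,
        0.00032634,  0.00058369]), 'joint_efforts': array([ 3.32413707e-03, -5.89104688e+01,  6.44008331e-01, -2.91717696e+01,
       -5.38243458e-02,  1.45397522e-02,  7.24484426e-05]), 'tool_pos': array([0.15021023, 0.60621231, 0.22189288]), 'ee_rot': array([ 1.21076675e-01,  9.92642891e-01, -7.27010532e-04, -1.33827975e-05]), 'ft_force': array([ 0.40968823, -0.47224855, -0.79746543]), 'ft_torque': array([-0.02461832, -0.05647081,  0.05578484]), 'finger_force': 0.0, 'grip_width': 0.998906481064907}
```

View pics/top0.png

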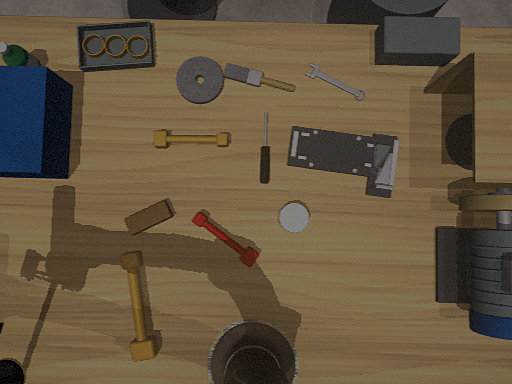

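View pics/side0.png

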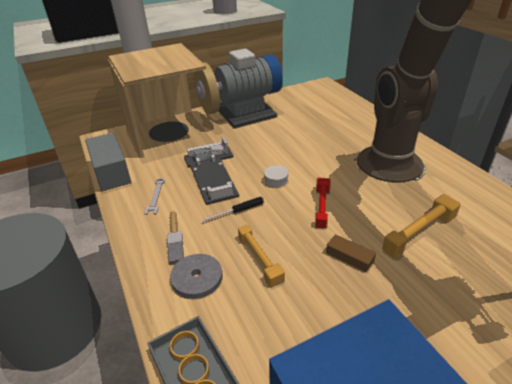

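Pull candidates in the top view are brass A at (190,138), about 75 px long, brass B at (138,305), about 100 px long, and red at (225,238). A fits, being brass and the smaller of the two. I'll confirm it and measure in one enlarged crop.

```bash
python3 - <<'E'
import cv2,numpy as np
a=cv2.imread("pics/top0.png")
p=cv2.resize(a[115:165,145:240],None,fx=6,fy=6,interpolation=cv2.INTER_CUBIC)
f=cv2.resize(a[120:202,280:405],None,fx=3.6,fy=3.6,interpolation=cv2.INTER_CUBIC)
w=max(p.shape[1],f.shape[1])
pad=lambda i:cv2.copyMakeBorder(i,0,0,0,w-i.shape[1],cv2.BORDER_CONSTANT)
c=np.vstack([pad(p),pad(f)]);print(c.shape,p.shape)
cv2.imwrite("pics/crop.png",c)
E
```

```text
(595, 570, 3) (300, 570, 3)
```

View pics/crop.png

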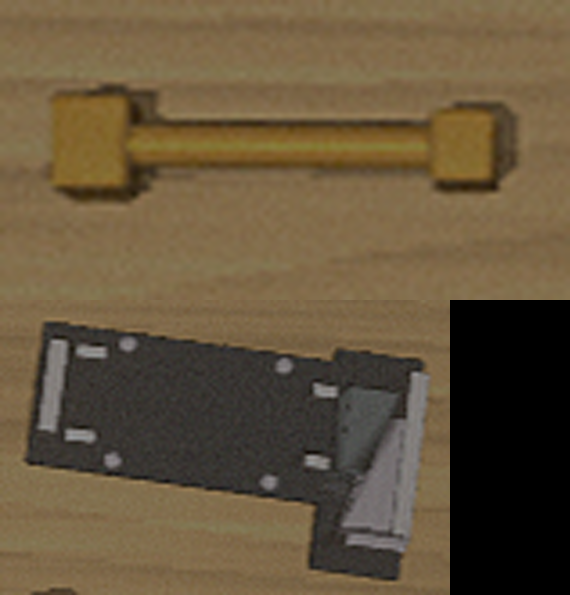

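The crop confirms it: A has a blocky large end on the left (crop 52–128) and a small end on the right. The fixture has its stop at left (60,386) and its wedge at lower right, with the thumb plate at (375,543). So pull x and fixture x both point roughly to world +y.

```bash
cat > h.py <<'E'
import numpy as np,cv2
from workcell import arm
def ray(n,u,v,z):
    p=arm.camera_params(n);c=-p["R"].T@p["t"];d=p["R"].T@np.linalg.inv(p["mtx"])@[u,v,1]
    return c+d*(z-c[2])/d[2]
def proj(n,X):
    p=arm.camera_params(n);q=p["mtx"]@(p["R"]@np.asarray(X,float)+p["t"]);return q[:2]/q[2]
E
python3 - <<'E'
from h import *
P=lambda x,y,z:ray("top",145+(x+.5)/6-.5,115+(y+.5)/6-.5,z)
F=lambda x,y,z:ray("top",280+(x+.5)/3.6-.5,120+(y-300+.5)/3.6-.5,z)
np.set_printoptions(precision=4,suppress=True)
L=P(52,141,.04);print("Lend",L,"Rend.04",P(495,146,.04),"R z0",P(497,146,0))
print("large blk inner",P(128,141,.04),"sm inner",P(432,146,.04), 'wid',P(60,95,.04),P(60,187,.04))
print("bar",P(160,143,.028),P(420,145,.028))
for z in(.034,.046):
    a=F(85.5,394,z);b=F(320.5,426.5,z);print(z,a,b,np.linalg.norm(a-b),"cheek sep",np.linalg.norm(F(91,352,z)-F(80,436,z)),np.linalg.norm(F(325,391,z)-F(316,462,z)))
print("stop",F(67,386,.048),F(67,386,.012),"thumb",F(375,543,.062))
for q in [(44,322),(26,463),(424,360),(398,580)]:print("plate",F(*q,.012))
# color mask of pull from both cams
for n in("top","side"):
    im=cv2.imread(f"pics/{n}0.png");h=cv2.cvtColor(im,cv2.COLOR_BGR2HSV);m=cv2.inRange(h,(10,150,50),(28,255,255))
    k,l,s,c=cv2.connectedComponentsWithStats(m)
    for i in range(1,k):
        if s[i,4]>150:
            pts=np.argwhere(l==i)[:,::-1].astype(np.float32);print(n,s[i],c[i],cv2.minAreaRect(pts))
E
```

```text
Lend [0.6016 0.2814 0.04  ] Rend.04 [0.6041 0.0833 0.04  ] R z0 [0.6113 0.0851 0.    ]
large blk inner [0.6024 0.2475 0.04  ] sm inner [0.6035 0.1115 0.04  ] wid [0.6224 0.2786 0.04  ] [0.5809 0.277  0.04  ]
bar [0.604  0.2354 0.028 ] [0.6059 0.118  0.028 ]
0.034 [ 0.5917 -0.1225  0.034 ] [ 0.5714 -0.2989  0.034 ] 0.1775506856975507 cheek sep 0.06408980476019986 0.054099740971501074
0.046 [ 0.5896 -0.1213  0.046 ] [ 0.5696 -0.2959  0.046 ] 0.17577886266774617 cheek sep 0.0634502364498682 0.05355986602490104
stop [ 0.5949 -0.1072  0.048 ] [ 0.6012 -0.1106  0.012 ] thumb [ 0.4827 -0.3322  0.062 ]
plate [ 0.6501 -0.0921  0.012 ]
plate [ 0.5413 -0.0804  0.012 ]
plate [ 0.6279 -0.3833  0.012 ]
plate [ 0.459 -0.364  0.012]
top [ 82  34  66  25 310] [112.8677  45.3677] ((114.43081665039062, 45.975135803222656), (65.0289306640625, 22.99378204345703), 1.3322198390960693)
top [153 130  76  19 693] [187.5411 138.9711] ((190.369384765625, 138.12332153320312), (17.872634887695312, 75.05612182617188), 88.2901840209961)
top [ 121  251   36  110 1393] [137.7315 311.9993] ((139.0831756591797, 305.57269287109375), (108.4542236328125, 26.691444396972656), 84.02568054199219)
side [  0 150  56  23 372] [ 22.7849 161.6048] ((26.970592498779297, 160.88235473632812), (10.429032325744629, 57.723480224609375), 75.96376037597656)
side [ 383  195   77   63 1318] [420.8756 224.2785] ((420.7178649902344, 225.61878967285156), (25.031641006469727, 88.45477294921875), 53.498558044433594)
side [238 225  46  62 749] [262.4019 257.8785] ((261.1675720214844, 254.26686096191406), (68.06632232666016, 19.6163330078125), 57.875)
side [170 331  45  53 566] [189.6643 358.0583] ((189.77369689941406, 360.1277160644531), (59.54872512817383, 29.902517318725586), 70.01689910888672)
```

```bash
cat >> h.py <<'E'
from scipy.spatial.transform import Rotation as Rn
def to(x,y,z,ang):
    "target TCP, tool y at world angle ang deg, pointing down -> shift, turn in move units"
    o=arm.get_obs();R=Rn.from_quat(o["ee_rot"]);a=np.radians(ang)
    ty=np.array([np.cos(a),np.sin(a),0]);tz=np.array([0,0,-1.]);T=Rn.from_matrix(np.c_[np.cross(ty,tz),ty,tz])
    d=R.inv().apply(np.array([x,y,z])-o["tool_pos"])/.1;r=np.degrees((R.inv()*T).as_rotvec())/30
    print("shift",d.round(3),"turn",r.round(3),"t",round(o["clock"],2),"f",o["ft_force"].round(2),"T",o["ft_torque"].round(3),"w",round(o["grip_width"],3),"j",o["joint_positions"].round(2))
E
python3 -m inch '[[[0.03,-0.4,0],[0,0,0.2],1],[[0.06,-0.8,0],[0,0,0.4],1],[[0.1,-1,0],[0,0,0.6],1],[[0.1,-1,0],[0,0,0.8],1],[[0.1,-1,0],[0,0,0.8],1]]'
python3 -c "
from h import *
to(.604,.1885,.12,.8)"
```

```text
clock: 0.6
tool_pos: [0.1163, 0.5115, 0.2228]
ee_rot: [0.325, 0.946, 0.0, 0.0]
ft_force: [0.3, 0.9, 0.6]
grip_width: 0.998
finger_force: 0.0
shift [-5.832  0.454  1.028] turn [ 0.    -0.     1.707] t 0.6 f [0.26 0.91 0.56] T [-0.017  0.058  0.016] w 0.998 j [-1.47  0.24  0.04  1.84 -0.01  1.06 -0.52]
```

```bash
python3 -m inch '[[[-0.4,0,0],[0,0,0.2],1],[[-0.8,0,0],[0,0,0.45],1],[[-1,0,0],[0,0,0.7],1],[[-1,0,0],[0,0,0.85],1]]'
python3 -c "
from h import *
to(.604,.1885,.12,.8)"
```

```text
clock: 1.0
tool_pos: [0.1987, 0.4487, 0.2226]
ee_rot: [0.528, 0.849, -0.0, 0.001]
ft_force: [-0.4, -0.2, -1.5]
grip_width: 0.998
finger_force: 0.0
shift [-4.124  2.487  1.032] turn [0.001 0.002 0.847] t 1.0 f [-0.35 -0.17 -1.51] T [-0.018 -0.018 -0.001] w 0.998 j [-1.39  0.18  0.16  1.92 -0.03  1.04 -0.76]
```

```bash
python3 -m inch '[[[-0.4,0.25,0],[0,0,0.2],1],[[-0.8,0.5,0],[0,0,0.45],1],[[-1,0.65,0],[0,0,0.7],1],[[-1,0.65,0],[0,0,0.85],1],[[-1,0.65,0],[0,0,0.85],1]]'
python3 -c "
from h import *
to(.604,.1885,.12,.8)"
```

```text
clock: 1.5
tool_pos: [0.2992, 0.3899, 0.2224]
ee_rot: [0.7, 0.714, -0.0, 0.0]
ft_force: [-0.7, -0.1, 0.4]
grip_width: 1.0
finger_force: 0.0
shift [-2.071  3.009  1.026] turn [0.    0.001 0.009] t 1.5 f [-0.67 -0.07  0.36] T [-0.038  0.077  0.007] w 1.0 j [-1.27  0.18  0.29  1.93 -0.06  1.04 -0.93]
```

```bash

python3 -m inch '[[[-0.25,0.4,0],[0,0,0],1],[[-0.5,0.8,0],[0,0,0],1],[[-0.7,1,0],[0,0,0],1],[[-0.7,1,0],[0,0,0],1]]' >/dev/null
python3 -m inch '[[[-0.25,0.4,0],[0,0,0],1],[[-0.5,0.8,0],[0,0,0],1],[[-0.7,1,0],[0,0,0],1],[[-0.7,1,0],[0,0,0],1]]' >/dev/null
python3 -m inch '[[[-0.25,0.4,0],[0,0,0],1],[[-0.5,0.8,0.2],[0,0,0],1],[[-0.67,1,0.4],[0,0,0],1],[[-0.67,1,0.8],[0,0,0],1],[[-0.67,1,1],[0,0,0.01],1],[[-0.67,1,1],[0,0,0.01],1]]' >/dev/null
python3 - <<'E'
from h import *
to(.604,.1885,.009,.8)
im=[cv2.cvtColor(arm.grab_frame(n),cv2.COLOR_RGB2BGR) for n in("top","side")]
a=cv2.resize(im[0][90:190,110:280],None,fx=4,fy=4,interpolation=3)
b=cv2.resize(im[1][180:300,190:360],None,fx=4,fy=4,interpolation=3)
cv2.imwrite("pics/g1.png",cv2.resize(np.vstack([a,b]),None,fx=.68,fy=.68))
E
```

```text
shift [-0.022  0.057  1.099] turn [-0.013  0.003  0.009] t 2.9 f [ 0.12 -0.23  0.15] T [0.007 0.065 0.013] w 1.0 j [-0.68  0.55  0.42  1.71 -0.27  0.95 -0.14]
```

View pics/g1.png

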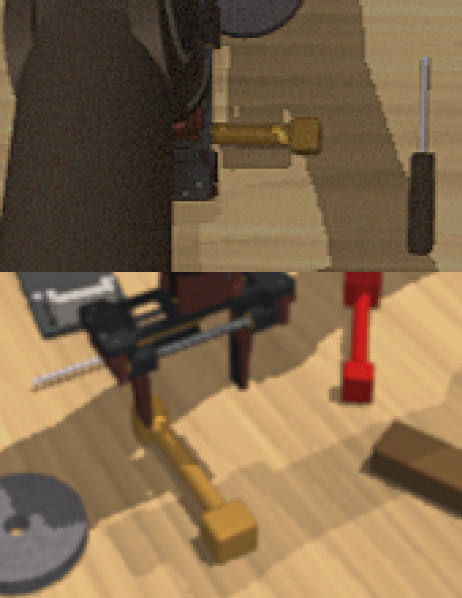

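The side view shows the fingers straddling the bar. The grey wheel is close, so I'll narrow the opening to about 0.5, descend and grip at 28 N.

```bash

python3 -m inch '[[[-0.02,0.06,0.3],[-0.01,0,0.01],0.5],[[-0.02,0.06,0.6],[-0.01,0,0.01],0.5],[[-0.02,0.06,0.6],[-0.01,0,0.01],0.5]]' >/dev/null
python3 -m inch '[[[0,0,0.25],[0,0,0],0.5],[[0,0,0.45],[0,0,0],0.5],[[0,0,0.5],[0,0,0],0.5],[[0,0,0.5],[0,0,0],0.5],[[0,0,0.5],[0,0,0],0.5]]'
python3 -c "
from h import *
to(.604,.1885,.009,.8)"
```

```text
clock: 3.8
tool_pos: [0.6096, 0.1877, 0.0146]
ee_rot: [0.704, 0.71, 0.003, 0.002]
ft_force: [0.4, -0.3, -0.2]
grip_width: 0.502
finger_force: 0.0
shift [ 0.009 -0.056  0.056] turn [ 0.014 -0.002 -0.009] t 3.8 f [ 0.43 -0.26 -0.2 ] T [-0.095  0.033  0.047] w 0.502 j [-0.63  0.69  0.37  1.76 -0.34  0.75 -0.09]
```

```bash

python3 -m inch '[[[0,-0.05,0.05],[0,0,0],0.5],[[0,-0.05,0.05],[0,0,0],0.2],[[0,-0.05,0.05],[0,0,0],0.1],[[0,-0.05,0.05],[0,0,0],0],[[0,-0.05,0.05],[0,0,0],0],[[0,-0.05,0.05],[0,0,0],0],[[0,-0.05,0.05],[0,0,0],0]]' 28
python3 -c "
from h import *
to(.604,.1885,.009,.8)"
```

```text
clock: 4.5
tool_pos: [0.6036, 0.1871, 0.0078]
ee_rot: [0.704, 0.71, 0.002, 0.002]
ft_force: [-1.3, -0.4, 3.3]
grip_width: 0.218
finger_force: 28.0
shift [ 0.014  0.005 -0.012] turn [ 0.01 -0.   -0.01] t 4.5 f [-1.3  -0.42  3.29] T [-0.124  0.453  0.081] w 0.218 j [-0.63  0.69  0.36  1.77 -0.34  0.74 -0.08]
```

```bash

python3 -m inch '[[[0,0,-0.05],[0,0,0],0],[[0,0,-0.1],[0,0,0],0],[[0,0,-0.15],[0,0,0],0],[[0,0,-0.2],[0,0,0],0],[[0,0,-0.2],[0,0,0],0],[[0,0,-0.2],[0,0,0],0],[[0,0,-0.2],[0,0,0],0]]' >/dev/null
for i in 1 2 3 4 5; do python3 -m inch '[[[0,0,0],[0,0,0],0]]' >/dev/null; python3 -c "
from h import *
to(.604,.1885,.009,.8)"; done
python3 - <<'E'
from h import *
im=cv2.cvtColor(arm.grab_frame("side"),cv2.COLOR_RGB2BGR)
cv2.imwrite("pics/l1.png",cv2.resize(im[190:310,200:330],None,fx=4,fy=4,interpolation=3))
E
```

```text
shift [0.015 0.007 0.184] turn [ 0.009  0.    -0.01 ] t 5.3 f [-0.28  0.98 -9.12] T [-0.165  0.074 -0.024] w 0.218 j [-0.64  0.66  0.38  1.77 -0.33  0.77 -0.09]
shift [0.015 0.006 0.184] turn [ 0.009  0.    -0.01 ] t 5.4 f [ -0.03  -0.26 -10.07] T [-0.082  0.079 -0.052] w 0.219 j [-0.64  0.66  0.38  1.77 -0.33  0.77 -0.09]
shift [0.015 0.006 0.185] turn [ 0.01  0.   -0.01] t 5.5 f [-0.71  0.23 -9.11] T [-0.081  0.058 -0.039] w 0.225 j [-0.64  0.66  0.38  1.77 -0.33  0.77 -0.09]
shift [0.015 0.005 0.186] turn [ 0.01  0.   -0.01] t 5.6 f [-0.21 -0.59 -8.67] T [-0.134  0.115  0.079] w 0.215 j [-0.64  0.66  0.38  1.77 -0.33  0.77 -0.09]
shift [0.015 0.005 0.186] turn [ 0.01 -0.   -0.01] t 5.7 f [-0.32 -0.04 -8.23] T [-0.11   0.079 -0.003] w 0.219 j [-0.64  0.66  0.38  1.77 -0.33  0.77 -0.09]
```

View pics/l1.png

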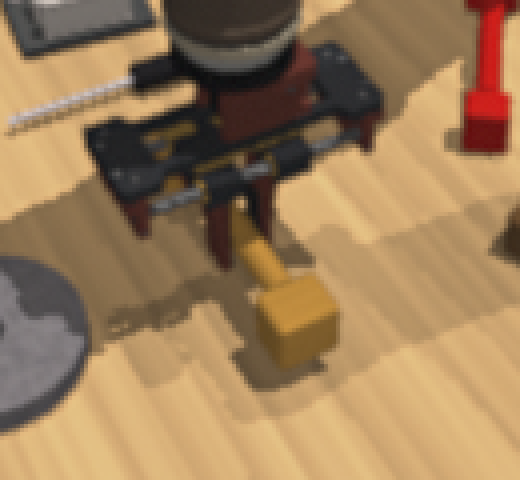

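```bash
python3 - <<'E'
from h import *
# pull model, grip at pull x=.0057, bar axis world (.6036,.1871,.0268+.0185+..)
a=np.radians(90.8)
ex=np.array([np.cos(a),np.sin(a),0]);ey=np.array([-np.sin(a),np.cos(a),0]);ez=np.array([0,0,1])
def pt(x,y,z,t,zg): # t: large end down
    X=x-.0057;Z=z-.028
    return np.array([.6036,.1871,zg])+ex*(X*np.cos(t)+Z*np.sin(t))+ey*y+ez*(-X*np.sin(t)+Z*np.cos(t))
for t in(0,.1,.2,-.1):
    print(t,[((proj("side",pt(*c,t,.028+.0185))-[200,190])*4+1.5).round() for c in((.1,.022,.04),(.1,-.022,.04),(.1,.022,0),(.1,-.022,0),(.064,-.022,.04))])
E
```

```text
0 [array([341., 304.]), array([277., 332.]), array([340., 347.]), array([277., 375.]), array([248., 291.])]
0.1 [array([341., 315.]), array([277., 343.]), array([337., 353.]), array([275., 381.]), array([249., 299.])]
0.2 [array([341., 325.]), array([277., 353.]), array([333., 358.]), array([272., 385.]), array([250., 305.])]
-0.1 [array([339., 292.]), array([275., 319.]), array([342., 340.]), array([279., 367.]), array([247., 283.])]
```

It lifts almost level and carries the full weight of about 9 N. The moment of about −0.085 N·m puts the balance point roughly 9 mm toward the large end. I'll set it down, shift +9 mm and repeat.

```bash

python3 -m inch '[[[0,0,0.05],[0,0,0],0],[[0,0,0.1],[0,0,0],0],[[0,0,0.15],[0,0,0],0],[[0,0,0.18],[0,0,0],0],[[0,0,0.19],[0,0,0],0],[[0,0,0.19],[0,0,0],0.4],[[0,0,0.19],[0,0,0],0.4],[[0,0,0.19],[0,0,0],0.4]]'
python3 -m inch '[[[-0.09,0,0],[0.01,0,-0.01],0.4],[[-0.09,0,0],[0.01,0,-0.01],0.4],[[-0.09,0,0],[0.01,0,-0.01],0.4]]'
python3 -c "
from h import *
to(.604,.1961,.009,.8)"
```

```text
clock: 6.55
tool_pos: [0.6047, 0.1873, 0.0098]
ee_rot: [0.704, 0.71, 0.003, 0.002]
ft_force: [-0.5, -0.4, -0.4]
grip_width: 0.393
finger_force: 0.0
clock: 6.85
tool_pos: [0.6039, 0.1773, 0.0089]
ee_rot: [0.703, 0.712, 0.0, 0.0]
ft_force: [0.3, 0.8, 0.0]
grip_width: 0.403
finger_force: 0.0
shift [ 0.188  0.003 -0.001] turn [ 0.001 -0.    -0.002] t 6.85 f [0.35 0.75 0.01] T [-0.047  0.031  0.013] w 0.403 j [-0.61  0.69  0.36  1.77 -0.34  0.74 -0.07]
```

Tool x is world +y here, so I went the wrong way. Correcting by +0.19.

```bash
cat > tq.py <<'E'
from h import *
o=arm.get_obs();print(o["ft_force"].round(2),o["ft_torque"].round(3),o["tool_pos"].round(4))
E
python3 -m inch '[[[0.1,0,0],[0,0,0],0.4],[[0.19,0,0],[0,0,0],0.4],[[0.19,0,0],[0,0,0],0.4],[[0.19,0,0],[0,0,0],0.4]]' >/dev/null
for i in 1 2 3 4 5 6; do python3 -m inch '[[[0,0,0],[0,0,0],0.4]]' >/dev/null; python3 tq.py; done
python3 -m inch '[[[0,0,0],[0,0,0],0],[[0,0,0],[0,0,0],0],[[0,0,0],[0,0,0],0],[[0,0,0],[0,0,0],0]]' 28
python3 -m inch '[[[0,0,-0.05],[0,0,0],0],[[0,0,-0.1],[0,0,0],0],[[0,0,-0.15],[0,0,0],0],[[0,0,-0.2],[0,0,0],0],[[0,0,-0.2],[0,0,0],0],[[0,0,-0.2],[0,0,0],0],[[0,0,-0.2],[0,0,0],0]]' >/dev/null
for i in 1 2 3 4 5 6; do python3 -m inch '[[[0,0,0],[0,0,0],0]]' >/dev/null; python3 tq.py; done
python3 - <<'E'
from h import *
for n in("top","side"):cv2.imwrite(f"pics/{n}_l2.png",cv2.cvtColor(arm.grab_frame(n),cv2.COLOR_RGB2BGR))
im=cv2.imread("pics/side_l2.png")
cv2.imwrite("pics/l2.png",cv2.resize(im[190:310,200:330],None,fx=4,fy=4,interpolation=3))
E
```

```text
[-0.24 -0.26 -0.53] [-0.052  0.024 -0.014] [0.6032 0.1969 0.0085]
[-0.81 -0.25  0.54] [-0.014  0.066 -0.034] [0.6033 0.1967 0.0086]
[0.22 0.89 0.16] [-0.051  0.071  0.014] [0.6034 0.1967 0.0086]
[ 0.65  0.31 -0.8 ] [-0.083  0.078 -0.027] [0.6033 0.1968 0.0086]
[ 0.94 -0.02 -0.16] [-0.074  0.108  0.028] [0.6033 0.1969 0.0086]
[ 0.37 -0.47  0.26] [-0.079  0.037  0.007] [0.6033 0.197  0.0086]
clock: 8.25
tool_pos: [0.6032, 0.197, 0.0086]
ee_rot: [0.702, 0.712, -0.0, -0.0]
ft_force: [0.2, 0.2, 0.4]
grip_width: 0.217
finger_force: 28.0
[ 0.24  0.73 -7.73] [-0.039  0.051 -0.013] [0.6031 0.197  0.0284]
[ 0.09  0.06 -8.72] [-0.008  0.059  0.01 ] [0.6032 0.197  0.0284]
[-1.06 -0.48 -8.74] [ 0.018  0.045 -0.01 ] [0.6032 0.197  0.0285]
[ 1.16  0.04 -9.61] [ 0.006  0.055 -0.024] [0.6033 0.197  0.0285]
[-0.31  0.45 -7.79] [-0.008  0.036  0.002] [0.6033 0.197  0.0286]
[ 0.26 -0.53 -8.92] [0.006 0.    0.013] [0.6033 0.197  0.0286]
```

View pics/l2.png

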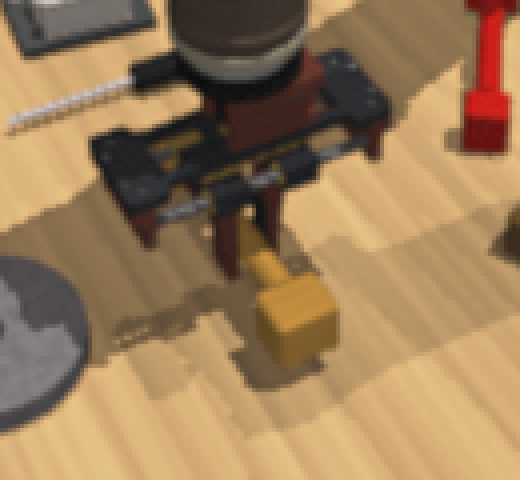

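The baseline moment is −0.059, so the two lifts put the balance point at +6 mm from the first grip and −6 mm from the second. Both give world y≈0.192. The pull hangs level. Regripping 5 mm back.

```bash

python3 -m inch '[[[0,0,0.05],[0,0,0],0],[[0,0,0.1],[0,0,0],0],[[0,0,0.15],[0,0,0],0],[[0,0,0.18],[0,0,0],0],[[0,0,0.2],[0,0,0],0],[[0,0,0.2],[0,0,0],0.35],[[0,0,0.2],[0,0,0],0.35],[[0,0,0.2],[0,0,0],0.35]]'
python3 -m inch '[[[-0.05,0,0],[0,0,0],0.35],[[-0.05,0,0],[0,0,0],0.35],[[-0.05,0,0],[0,0,0],0],[[-0.05,0,0],[0,0,0],0],[[-0.05,0,0],[0,0,0],0],[[-0.05,0,0],[0,0,0],0],[[-0.05,0,0],[0,0,0],0]]' 28
python3 -m inch '[[[0,0,-0.05],[0,0,0],0],[[0,0,-0.1],[0,0,0],0],[[0,0,-0.15],[0,0,0],0],[[0,0,-0.2],[0,0,0],0],[[0,0,-0.25],[0,0,0],0],[[0,0,-0.25],[0,0,0],0],[[0,0,-0.25],[0,0,0],0]]' >/dev/null
for i in 1 2 3 4; do python3 -m inch '[[[0,0,0],[0,0,0],0]]' >/dev/null; python3 tq.py; done
```

```text
clock: 10.45
tool_pos: [0.6044, 0.1973, 0.0096]
ee_rot: [0.702, 0.712, 0.001, 0.0]
ft_force: [-1.2, 0.7, -0.1]
grip_width: 0.352
finger_force: 0.0
clock: 11.15
tool_pos: [0.6033, 0.192, 0.0087]
ee_rot: [0.702, 0.712, -0.0, -0.0]
ft_force: [-1.0, 0.3, 1.7]
grip_width: 0.221
finger_force: 28.0
[-0.44 -0.58 -8.52] [-0.028  0.062  0.007] [0.6031 0.192  0.0334]
[-0.2  -0.24 -8.9 ] [-0.061  0.064  0.078] [0.6032 0.192  0.0334]
[-0.42 -0.45 -8.31] [-0.037  0.059  0.015] [0.6032 0.192  0.0334]
[-0.16 -0.92 -9.85] [-0.094  0.019  0.025] [0.6033 0.192  0.0335]
```

Balanced: the moment now equals the baseline. Lifting and carrying.

```bash

python3 -m inch '[[[0,0,-0.08],[0,0,0],0],[[0,0,-0.2],[0,0,0],0],[[0,0,-0.36],[0,0,0],0],[[0,0,-0.52],[0,0,0],0],[[0,0,-0.68],[0,0,0],0],[[0,0,-0.8],[0,0,0],0],[[0,0,-0.87],[0,0,0],0],[[0,0,-0.9],[0,0,0],0]]' >/dev/null
python3 -m inch '[[[-0.05,0,0],[0,0,0],0],[[-0.15,0,0],[0,0,0],0],[[-0.3,0,0],[0,0,0.03],0],[[-0.47,-0.01,0],[0,0,0.06],0],[[-0.64,-0.02,0],[0,0,0.1],0],[[-0.8,-0.04,0],[0,0,0.12],0],[[-0.92,-0.05,0],[0,0,0.12],0],[[-1,-0.05,0],[0,0,0.12],0]]'
python3 - <<'E'
from h import *
to(.5835,-.1949,.12,-6.5)
im=cv2.cvtColor(arm.grab_frame("side"),cv2.COLOR_RGB2BGR)
cv2.imwrite("pics/c1.png",cv2.resize(im[100:300,150:400],None,fx=2.5,fy=2.5,interpolation=3))
E
```

```text
clock: 13.85
tool_pos: [0.5996, 0.09, 0.1237]
ee_rot: [0.725, 0.689, -0.0, 0.0]
ft_force: [0.3, -0.3, -9.3]
grip_width: 0.219
finger_force: 28.0
shift [-2.854 -0.017  0.038] turn [0.   0.   0.12] t 13.85 f [ 0.33 -0.32 -9.29] T [-0.098  0.069  0.016] w 0.219 j [-0.56  0.51  0.46  1.77 -0.27  0.93 -0.04]
```

View pics/c1.png

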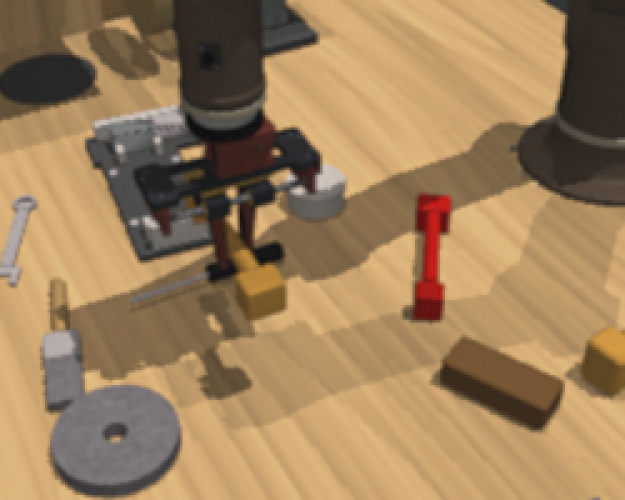

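The pull is carried level, with the large end at (262,290) and the bar horizontal. Continuing toward the fixture.

```bash

python3 -m inch '[[[-0.05,0,0],[0,0,0],0],[[-0.15,0,0],[0,0,0],0],[[-0.3,0,0],[0,0,0.03],0],[[-0.47,0,0],[0,0,0.06],0],[[-0.64,0,0],[0,0,0.1],0],[[-0.8,0,0],[0,0,0.12],0],[[-0.92,0,0],[0,0,0.12],0],[[-1,0,0],[0,0,0.12],0]]' >/dev/null
python3 -m inch '[[[-0.05,0,0],[0,0,0],0],[[-0.15,0,0],[0,0,0],0],[[-0.3,-0.01,0],[0,0,0],0],[[-0.47,-0.02,0],[0,0,0],0],[[-0.64,-0.04,0],[0,0,0],0],[[-0.8,-0.05,0],[0,0,0],0],[[-0.92,-0.06,0],[0,0,0],0],[[-1,-0.06,0],[0,0,0],0]]' >/dev/null
python3 -c "
from h import *
to(.5835,-.1949,.12,-6.5)"
```

```text
shift [-0.852  0.16   0.037] turn [ 0.  0. -0.] t 15.5 f [-0.27 -0.45 -8.67] T [-0.055  0.049 -0.03 ] w 0.224 j [-0.26  0.48  0.5   1.82 -0.28  0.91  0.25]
```

```bash

python3 -m inch '[[[-0.05,0.02,0],[0,0,0],0],[[-0.15,0.04,0],[0,0,0],0],[[-0.3,0.06,0],[0,0,0],0],[[-0.47,0.1,0],[0,0,0],0],[[-0.64,0.13,0.1],[0,0,0],0],[[-0.78,0.16,0.25],[0,0,0],0],[[-0.85,0.16,0.4],[0,0,0],0],[[-0.85,0.16,0.45],[0,0,0],0]]' >/dev/null
python3 - <<'E'
from h import *
to(.5835,-.1949,.075,-6.5)
im=[cv2.cvtColor(arm.grab_frame(n),cv2.COLOR_RGB2BGR) for n in("top","side")]
for n,i in zip("ts",im):cv2.imwrite(f"pics/f_{n}.png",i)
a=cv2.resize(im[0][115:205,275:405],None,fx=4,fy=4,interpolation=3)
b=cv2.resize(im[1][125:215,165:265],None,fx=5.2,fy=5.2,interpolation=3)
cv2.imwrite("pics/f1.png",cv2.resize(np.vstack([a,b]),None,fx=.72,fy=.72,interpolation=cv2.INTER_AREA))
E
```

```text
shift [-0.006  0.01   0.016] turn [-0.006  0.001 -0.001] t 16.3 f [-0.78 -0.51 -8.85] T [-0.     0.171 -0.013] w 0.216 j [-0.09  0.59  0.47  1.78 -0.34  0.86  0.42]
```

View pics/f1.png

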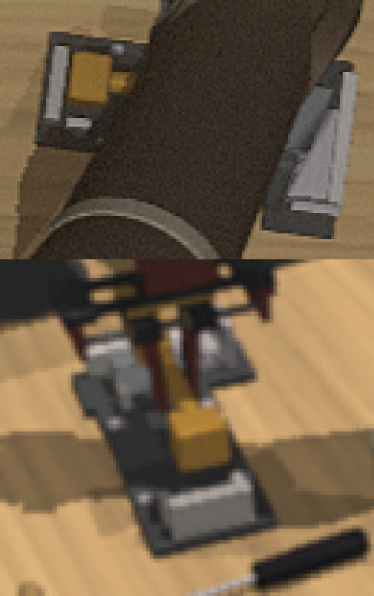

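```bash
python3 - <<'E'
from h import *
C=np.array([.5818,-.2099]);a=np.radians(83.45);ex=np.array([np.cos(a),np.sin(a)]);ey=np.array([-ex[1],ex[0]])
def fx(X):d=X[:2]-C;return (1e3*np.array([d@ex,d@ey])).round(1)
V=lambda x,y,z:fx(ray("top",275+x/2.88-.5,115+y/2.88-.5,z))
for n,x,y in(("L mid",71.5,76.5),("TL",75,53),("BL",68,100),("TR",112,57),("BR",105,102)):print(n,V(x,y,.1075))
F=lambda x,y,z:fx(ray("top",280+(x+.5)/3.6-.5,120+(y-300+.5)/3.6-.5,z))
print("stop top corners",[F(*q,.048) for q in((50,338),(68,340),(57,432),(38,430))])
print("cheeks",[F(*q,.034) for q in((91,352),(80,436),(325,391),(316,462))])
print("plate",[F(*q,.012) for q in((44,322),(26,463))])
print("tool",fx(arm.get_obs()["tool_pos"]))
# edges of block by hue mask
im=cv2.imread("pics/f_t.png");m=cv2.inRange(cv2.cvtColor(im,cv2.COLOR_BGR2HSV),(10,150,60),(28,255,255))
m[:, :290]=0;m[:,330:]=0;m[:120]=0;m[170:]=0
pts=np.argwhere(m)[:,::-1];q=np.array([fx(ray("top",u,v,.1075)) for u,v in pts]);print(len(q),np.percentile(q,[1,99],axis=0))
b=q[q[:,0]>75];print("block y",np.percentile(b[:,1],[2,98]))
E
```

```text
L mid [105.9   2.8]
TL [105.6 -18.3]
BL [106.2  23.9]
TR [ 72.9 -19.3]
BR [73.8 21.2]
stop top corners [array([120.7, -35.2]), array([107.3, -35.6]), array([106.3,  33.7]), array([120.4,  34.2])]
cheeks [array([ 88. , -31.9]), array([87.9, 32.2]), array([-89.7, -26.9]), array([-89.5,  27.2])]
plate [array([124.8, -54.5]), array([124.,  55.])]
tool [17.8  0.5]
303 [[ 53.008 -18.898]
 [107.296  25.998]]
block y [-18.688  25.788]
```

The fixture fit checks out: stop at 107, cheeks at ±32. The pull's end is at about 106, which is too close to the stop, so I'll shift −3.5 mm along x and 1.5 mm in y, then lower.

```bash

python3 -m inch '[[[-0.02,0.01,0],[0,0,0],0],[[-0.035,0.015,0],[0,0,0],0],[[-0.035,0.015,0.05],[0,0,0],0],[[-0.035,0.015,0.12],[0,0,0],0],[[-0.035,0.015,0.2],[0,0,0],0],[[-0.035,0.015,0.26],[0,0,0],0],[[-0.035,0.015,0.3],[0,0,0],0],[[-0.035,0.015,0.3],[0,0,0],0]]'
python3 tq.py
python3 -m inch '[[[0,0,0.05],[0,0,0],0],[[0,0,0.1],[0,0,0],0],[[0,0,0.14],[0,0,0],0],[[0,0,0.17],[0,0,0],0],[[0,0,0.19],[0,0,0],0],[[0,0,0.2],[0,0,0],0],[[0,0,0.2],[0,0,0],0]]'
python3 tq.py
```

```text
clock: 17.2
tool_pos: [0.5847, -0.1964, 0.0477]
ee_rot: [0.746, 0.666, -0.0, -0.001]
ft_force: [0.3, 1.0, -8.7]
grip_width: 0.224
finger_force: 28.0
[ 0.28  0.97 -8.67] [-0.059  0.071  0.025] [ 0.5847 -0.1964  0.0477]
clock: 17.9
tool_pos: [0.5852, -0.1965, 0.0285]
ee_rot: [0.746, 0.666, -0.0, -0.0]
ft_force: [-0.0, 0.2, -8.6]
grip_width: 0.219
finger_force: 28.0
[-0.05  0.17 -8.56] [0.014 0.073 0.028] [ 0.5852 -0.1965  0.0285]
```

```bash

python3 -m inch '[[[0,0,0.02],[0,0,0],0],[[0,0,0.04],[0,0,0],0],[[0,0,0.05],[0,0,0],0],[[0,0,0.06],[0,0,0],0],[[0,0,0.065],[0,0,0],0],[[0,0,0.065],[0,0,0],0]]' >/dev/null; python3 tq.py
python3 -m inch '[[[0,0,0.005],[0,0,0],0],[[0,0,0.01],[0,0,0],0],[[0,0,0.015],[0,0,0],0],[[0,0,0.015],[0,0,0],0]]' >/dev/null; python3 tq.py
```

```text
[-0.29 -0.48 -8.48] [-0.061  0.047  0.022] [ 0.5852 -0.1965  0.022 ]
[ 0.45  0.41 -7.81] [-0.016  0.161  0.04 ] [ 0.5853 -0.1966  0.0207]
```

```bash

python3 -m inch '[[[0,0,0.005],[0,0,0],0],[[0,0,0.01],[0,0,0],0],[[0,0,0.01],[0,0,0],0]]' >/dev/null; python3 tq.py
python3 -m inch '[[[0,0,0.005],[0,0,0],0],[[0,0,0.01],[0,0,0],0],[[0,0,0.01],[0,0,0],0]]' >/dev/null; python3 tq.py
```

```text
[-4.12  2.19  4.7 ] [0.355 1.029 0.008] [ 0.5853 -0.1966  0.0206]
[-7.1   3.56 14.22] [ 0.67   1.728 -0.021] [ 0.5854 -0.1965  0.0206]
```

Seated on the plate at TCP 0.0206, exactly as expected. Easing off and sliding gently to the stop.

```bash

python3 -m inch '[[[0,0,-0.015],[0,0,0],0],[[0.01,0,-0.015],[0,0,0],0],[[0.02,0,-0.015],[0,0,0],0],[[0.02,0,-0.015],[0,0,0],0]]' >/dev/null; python3 tq.py
python3 -m inch '[[[0.01,0,0],[0,0,0],0],[[0.01,0,0],[0,0,0],0]]' >/dev/null; python3 tq.py
python3 -m inch '[[[0.01,0,0],[0,0,0],0],[[0.01,0,0],[0,0,0],0]]' >/dev/null; python3 tq.py
```

```text
[-1.75 -4.48  2.35] [-0.831  0.42  -0.049] [ 0.5861 -0.1957  0.0206]
[-1.56 -4.72  2.56] [-1.219  0.268  0.04 ] [ 0.5862 -0.195   0.0206]
[-0.49 -7.52  0.7 ] [-1.687  0.247  0.086] [ 0.5862 -0.195   0.0206]
```

```bash

python3 -m inch '[[[-0.02,0,0],[0,0,0],0],[[-0.02,0,0],[0,0,0],0.4],[[-0.02,0,0],[0,0,0],0.4],[[-0.02,0,0],[0,0,0],0.4]]' >/dev/null; python3 tq.py
python3 -m inch '[[[0,0,-0.1],[0,0,0],0.4],[[0,0,-0.4],[0,0,0],0.4],[[0,0,-0.8],[0,0,0],0.4],[[0,0,-1],[0,0,0],0.4],[[0,0,-1],[0,0,0],0.4]]' >/dev/null
python3 - <<'E'
from h import *
C=np.array([.5818,-.2099]);a=np.radians(83.45);ex=np.array([np.cos(a),np.sin(a)]);ey=np.array([-ex[1],ex[0]])
im=cv2.cvtColor(arm.grab_frame("top"),cv2.COLOR_RGB2BGR);i2=cv2.cvtColor(arm.grab_frame("side"),cv2.COLOR_RGB2BGR)
cv2.imwrite("pics/p1.png",cv2.resize(np.vstack([cv2.resize(im[115:205,275:405],None,fx=4,fy=4,interpolation=3),cv2.resize(i2[125:215,165:265],None,fx=5.2,fy=5.2,interpolation=3)]),None,fx=.72,fy=.72,interpolation=cv2.INTER_AREA))
for fy in(.1,.06,.04):
    p=C+ex*-.134+ey*fy; print(fy,p); to(*p,.13,-6.55)
E
```

```text
[-0.29  0.38  0.66] [-0.08   0.067  0.027] [ 0.5856 -0.1935  0.0198]
0.1 [ 0.46716732 -0.33161832]
shift [-1.498 -1.024 -0.096] turn [ 0.002 -0.001  0.005] t 21.3 f [-0.46 -0.17 -0.8 ] T [-0.036  0.101 -0.015] w 0.399 j [-0.11  0.53  0.5   1.75 -0.31  0.94  0.4 ]
0.06 [ 0.50690623 -0.33618113]
shift [-1.499 -0.624 -0.096] turn [ 0.002 -0.001  0.005] t 21.3 f [-0.46 -0.17 -0.8 ] T [-0.036  0.101 -0.015] w 0.399 j [-0.11  0.53  0.5   1.75 -0.31  0.94  0.4 ]
0.04 [ 0.52677568 -0.33846253]
shift [-1.5   -0.424 -0.096] turn [ 0.002 -0.001  0.005] t 21.3 f [-0.46 -0.17 -0.8 ] T [-0.036  0.101 -0.015] w 0.399 j [-0.11  0.53  0.5   1.75 -0.31  0.94  0.4 ]
```

View pics/p1.png

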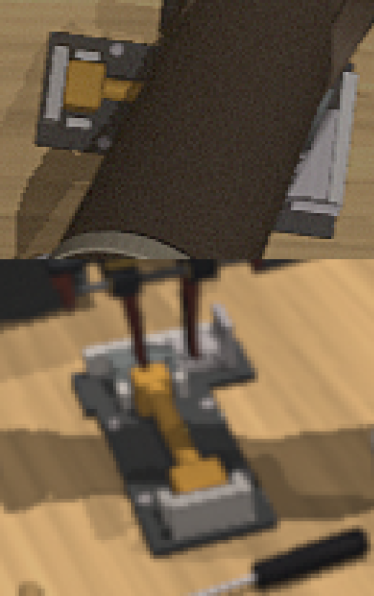

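The pull lies in the bay between the cheeks, against the stop. Next is the wedge: I'll turn 90° and shut the fingers so that tool +x is the push direction. The thumb's outer face is at fixture y≈+0.089.

```bash

python3 -m inch '[[[-0.25,-0.25,0],[0,0,0.2],0.2],[[-0.5,-0.5,0],[0,0,0.45],0],[[-0.75,-0.7,0],[0,0,0.7],0],[[-0.75,-0.7,0],[0,0,0.95],0],[[-0.75,-0.7,0],[0,0,1],0]]' 40 >/dev/null
python3 -c "
from h import *
p=(.4374,-.3282)
to(*p,.12,-96.55)"
```

```text
shift [-0.946 -0.153 -0.009] turn [-0.003  0.004  1.996] t 21.8 f [-0.57  0.66  0.3 ] T [-0.002  0.131  0.041] w 0.012 j [-0.09  0.49  0.65  1.87 -0.37  0.9   0.1 ]
```

```bash

python3 -m inch '[[[-0.25,-0.05,0],[0,0,0.25],0],[[-0.5,-0.1,0],[0,0,0.5],0],[[-0.75,-0.15,0],[0,0,0.75],0],[[-0.95,-0.15,0],[0,0,1],0],[[-0.95,-0.15,0],[0,0,1],0]]' >/dev/null
python3 -m inch '[[[0,0,0],[0,0,0.25],0],[[0,0,0],[0,0,0.5],0],[[0,0,0],[0,0,0.75],0],[[0,0,0],[0,0,1],0],[[0,0,0],[0,0,1],0]]' >/dev/null
python3 -c "
from h import *
p=(.4374,-.3282)
to(*p,.03,-96.55)"
```

```text
shift [-0.024  0.013  0.891] turn [-0.001  0.003  0.014] t 22.8 f [-1.2  -0.1   0.26] T [ 0.082  0.165 -0.008] w 0.007 j [-0.13  0.55  0.94  1.94 -0.55  0.94 -0.6 ]
```

```bash

python3 -m inch '[[[-0.02,0.01,0.3],[0,0,0.01],0],[[-0.02,0.01,0.6],[0,0,0.01],0],[[-0.02,0.01,0.85],[0,0,0.01],0],[[-0.02,0.01,0.89],[0,0,0.01],0],[[-0.02,0.01,0.89],[0,0,0.01],0]]' >/dev/null
cat > fr.py <<'E'
from h import *
C=np.array([.5818,-.2099]);a=np.radians(83.45);ex=np.array([np.cos(a),np.sin(a)]);ey=np.array([-ex[1],ex[0]])
o=arm.get_obs();d=o["tool_pos"][:2]-C;f=o["ft_force"][:2]
print("fixture xy mm",(1e3*d@ex).round(1),(1e3*d@ey).round(1),"z",o["tool_pos"][2].round(4),"push",(f@ey).round(1),"side",(f@ex).round(1),"fz",o["ft_force"][2].round(1),"t",round(o["clock"],2))
E
python3 fr.py
python3 - <<'E'
from h import *
im=cv2.cvtColor(arm.grab_frame("side"),cv2.COLOR_RGB2BGR)
cv2.imwrite("pics/w1.png",cv2.resize(im[110:215,160:290],None,fx=4,fy=4,interpolation=3))
E
```

```text
fixture xy mm -134.8 130.4 z 0.0306 push -0.3 side 0.1 fz 0.1 t 23.3
```

View pics/w1.png

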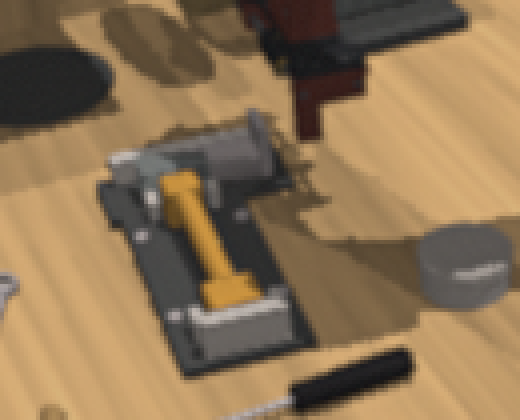

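The shut fingers stand outside the thumb plate, in line with it. Pushing along tool +x.

```bash

python3 -m inch '[[[0.1,0,0],[0,0,0],0],[[0.2,0,0],[0,0,0],0],[[0.28,0,0],[0,0,0],0],[[0.32,0,0],[0,0,0],0],[[0.36,0,0],[0,0,0],0],[[0.4,0,0],[0,0,0],0]]' >/dev/null; python3 fr.py
python3 -m inch '[[[0.05,0,0],[0,0,0],0],[[0.1,0,0],[0,0,0],0],[[0.15,0,0],[0,0,0],0],[[0.2,0,0],[0,0,0],0],[[0.25,0,0],[0,0,0],0],[[0.3,0,0],[0,0,0],0]]' >/dev/null; python3 fr.py
```

```text
fixture xy mm -135.5 91.4 z 0.0311 push 5.7 side 0.8 fz 4.4 t 23.95
fixture xy mm -135.5 61.4 z 0.0311 push 6.0 side 0.8 fz 3.8 t 24.55
```

```bash

python3 -m inch '[[[0.04,0,0],[0,0,0],0],[[0.08,0,0],[0,0,0],0],[[0.11,0,0],[0,0,0],0],[[0.13,0,0],[0,0,0],0]]' >/dev/null; python3 fr.py
python3 -m inch '[[[0.02,0,0],[0,0,0],0],[[0.03,0,0],[0,0,0],0],[[0.03,0,0],[0,0,0],0]]' >/dev/null; python3 fr.py
python3 -m inch '[[[0.02,0,0],[0,0,0],0],[[0.02,0,0],[0,0,0],0]]' >/dev/null; python3 fr.py
```

```text
fixture xy mm -135.5 48.3 z 0.031 push 5.1 side 1.2 fz 3.1 t 24.95
fixture xy mm -135.6 47.1 z 0.0309 push 9.9 side 2.2 fz 7.6 t 25.25
fixture xy mm -135.6 46.6 z 0.0309 push 14.2 side 2.5 fz 11.2 t 25.45
```

```bash

python3 -m inch '[[[0.02,0,0],[0,0,0],0],[[0.03,0,0],[0,0,0],0],[[0.03,0,0],[0,0,0],0]]' >/dev/null; python3 fr.py
python3 -m inch '[[[0.02,0,0],[0,0,0],0],[[0.02,0,0],[0,0,0],0],[[0.02,0,0],[0,0,0],0]]' >/dev/null; python3 fr.py
```

```text
fixture xy mm -135.6 46.3 z 0.0308 push 23.3 side 6.0 fz 18.5 t 25.75
fixture xy mm -135.6 46.0 z 0.0307 push 28.3 side 6.2 fz 20.9 t 26.05
```

Jammed at about 28 N. Retreating straight back, then up, and checking.

```bash

python3 -m inch '[[[-0.05,0,0],[0,0,0],0],[[-0.2,0,0],[0,0,0],0],[[-0.5,0,0],[0,0,0],0],[[-0.8,0,0],[0,0,0],0],[[-0.8,0,-0.4],[0,0,0],0],[[-0.8,0,-0.8],[0,0,0],0],[[-0.8,0,-1],[0,0,0],0],[[-0.8,0,-1],[0,0,0],0]]' >/dev/null; python3 fr.py
python3 - <<'E'
from h import *
im=cv2.cvtColor(arm.grab_frame("top"),cv2.COLOR_RGB2BGR);i2=cv2.cvtColor(arm.grab_frame("side"),cv2.COLOR_RGB2BGR)
cv2.imwrite("pics/e1.png",np.vstack([cv2.resize(im[115:215,270:410],None,fx=3,fy=3,interpolation=3),cv2.resize(i2[125:215,165:305],None,fx=3,fy=3,interpolation=3)]))
E
```

```text
fixture xy mm -136.4 115.4 z 0.134 push -0.5 side -0.2 fz -0.1 t 26.85
```

View pics/e1.png

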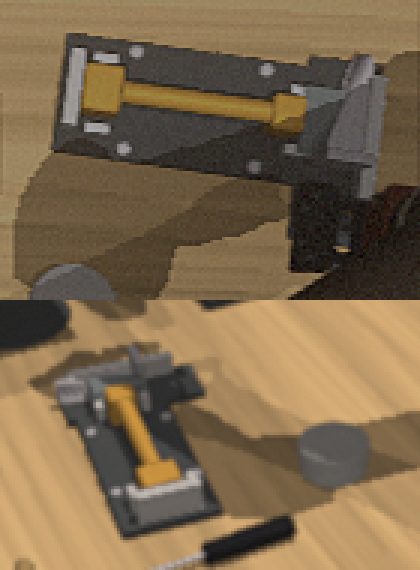

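The pull lies between the clamp bar and the stop, the wedge is in and the arm is clear.

```bash
python3 -c "
from workcell import arm
print(arm.hand_in())"
```

```text
the job is handed in; nothing more can be done
None
```

The door pull is clamped fast between the clamp bar and the stop with its large end at the stop, the wedge jammed at about 28 N, the arm clear and nothing else touched; handed in at about 27 s, with no verdict returned.

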